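# Set the vent gap of a waste canister's screw cap with its square key

### The job

Fit the loose winged square-socket key onto the square boss of the waste canister's screw cap, fully home. With the key, screw the cap down clockwise until it stops on the bottom, then back it off a quarter turn so that the canister can breathe, and finish while still gripping the key on the cap, holding it still there without letting go. Leave the other things on the bench where they are.

Things in the scene. Friction and masses are not known exactly. Their poses are not given: they have to be found in the camera images.
- key_mid (a point): Winged key, loose steel, about 160 g, standing socket down. Upright square prism 27 x 27 x 58 mm; this point is its centre. Central square bore 17.4 mm wide, parallel to the flats, open below, 24 mm deep. Two wings on its +x and -x faces (72 mm overall, 12 mm thick), 38 to 52 mm above the underside: grip the two plain flats, across y. x along the wings, z up. Fits the boss in any of 4 ways.
- cap_boss (a point): Centre of the top of the square steel boss on the screw cap, on its turning axis; x and y square to the boss's sides, turning with the cap; z up. Boss 16 mm square, 20 mm tall from the cap's flat top, its upper 6 mm tapering to 8 mm. With the key home its underside rests on the cap's top: key centre 9 mm above this point. Play of key on boss about 0.09 rad each way. Top about 129 mm above the bench.
- canister: The waste canister with the square-boss cap: steel, 100 mm diameter, bolted down on a 130 mm square foot plate, origin at the centre of its underside. Its cap is ribbed grey plastic, 56 mm diameter, 16 mm high, on the canister's axis.
- cap (a joint): How far the screw cap is unscrewed, rad: 0 = fully down on its hard stop, growing anticlockwise seen from above (a quarter turn open is 1.57), at most 3.2. Its thread is already started (1.2 to 2.5 at first). It rises 4 mm per whole turn (0.64 mm per rad) as it unscrews, turns against a friction of about 0.08 N m and stays where it is left.
- canister2: The other steel canister, same size (100 mm diameter) and bolted down too, but its cap is domed with no boss; 116 mm tall overall. Not to be used. Origin at the centre of its underside. The two canisters can have changed places.
- foam_tray: Bystander: white tray 130 x 170 x 24 mm with two tubes standing in it (93 mm tall). Origin at the centre of its underside.
- spray_bottle: Bystander: white bottle, 60 mm diameter, 160 mm tall. Origin at the centre of its underside.
- specimen_jar: Bystander: clear jar, 48 mm diameter, 60 mm tall. Origin at the centre of its underside.
- round_knob: Bystander: round black knob, 46 mm diameter, 34 mm tall, no socket. Origin at the centre of its underside.
- slide_box: Bystander: open red slide box 85 x 100 x 30 mm. Origin at the centre of its underside.
- stain_bottle: Bystander: amber bottle, 54 mm diameter, 90 mm tall. Origin at the centre of its underside.
Mind the look-alikes: they are no part of the job. Several things look just like the part that bears key_mid: the one meant starts farthest from the robot's base.

How it is judged:
On the way, in this order (a step that is already met when the one before it is completed fails the run):
1. the key is fully home on the cap's boss, the cap not yet screwed down (z of key_mid in the frame of cap_boss between 0.005 and 0.0125 m and horizontal distance between key_mid and cap_boss below 0.004 m and angle between key_mid's own z axis and vertical below 0.1 rad and value of joint cap above 0.5 rad), for 0.1 s.
2. the key, home on the boss and held by the gripper, has screwed the cap down to its stop (z of key_mid in the frame of cap_boss between 0.005 and 0.0125 m and horizontal distance between key_mid and cap_boss below 0.004 m and angle between key_mid's own z axis and vertical below 0.1 rad and value of joint cap below 0.08 rad and contact force between the fingers and key above 2 N), for 0.1 s.
At the end, for the whole second after the job is handed in: The cap stands a quarter turn (1.57 rad, 0.35 either way) open from its stop and is still; the key is home on the boss (its underside within 3.5 mm of the cap's top, axis within 4 mm, upright within 0.1 rad) and the fingers still grip it with more than 2 N (z of key_mid in the frame of cap_boss between 0.005 and 0.0125 m and horizontal distance between key_mid and cap_boss below 0.004 m and angle between key_mid's own z axis and vertical below 0.1 rad and value of joint cap between 1.22 and 1.92 rad and velocity of joint cap between -0.1 and 0.1 rad/s and contact force between the fingers and key above 2 N); the arm keeps its last pose, push and grip.
It fails at once if a bystander is shifted by more than 30 mm or knocked over (distance of any of foam_tray, spray_bottle, specimen_jar, round_knob, slide_box, stain_bottle from where it was at the start of the episode above 0.03 m or angle between any of foam_tray, spray_bottle, specimen_jar, round_knob, slide_box, stain_bottle's own z axis and vertical above 0.5 rad).
It also fails if it takes over 58 s, if anything falls off the work surface, if the arm or the gripper's body presses on something with over 40 N, if the wrist force passes 120 N, or if a joint passes its speed limit or range.

### The arm

A 6-joint arm with a two-finger parallel gripper is mounted at the origin on the work surface. World frame = base frame: x ahead of the robot, y to its left, z up, the work surface at z = 0. Lengths are in m, angles in rad, forces in N, time in s.
With the tool pointing down it reaches from about 0.4 to 0.825 m from the base axis. Payload 7 kg.
Tool frame: the origin (TCP) lies at the very end of the fingers, on their centre line; the grasp point (between the pads) lies 19 mm behind it; z points along the fingers, y is the line along which they close (so a half turn about z gives the same grasp; the last joint's range is limited). The gripper opens to 88 mm and grips with 3 to 60 N. Pads are 19 mm wide; open, the fingers measure 130 mm over their backs; the gripper's body (78 mm by 193 mm) begins 47 mm behind the grasp point.
Start: joints at [1.405, 0.359, 0.012, 0, -1.224, -0.288], TCP at [0.296, 0.607, 0.227] pointing down, gripper open.
Joint ranges: [-3.07, 3.07], [-1.43, 2.12], [-1.02, 1.25], [-3.03, 1.67], [-3.05, -0], [-3.03, 3.03]. Speed limits (rad/s): [2.39, 2.39, 3.01, 3.14, 3.14, 3.14].

### API

Orientations are given as [roll, pitch, yaw] about the fixed x, y, z axes, in that order (R = Rz(yaw) Ry(pitch) Rx(roll)).
In Python, from station import arm, vision gives the robot as it stands. The module is installed in compiled form; this text tells all that it offers.
- The arm moves only by the tool jog_arm, never from a script. Its argument "steps" is a list that holds one entry, the list of rows, each a list of 7 numbers: the closure in counts, from 0 (fully open) to 255 (shut), then the shift along the tool's x, y, z scaled (see below), then the turn, a rotation vector about the tool's x, y, z scaled (see below). In form: [[[grip, dx, dy, dz, rx, ry, rz], ...]]. A call has 1 to 8 rows; each row is the pose to reach, as a shift and turn from the pose commanded when the call began, along the tool's axes at that moment; what a row does not reach only later rows make up. The controller multiplies each number of a shift by 250 mm and each number of a turn by 45 degrees. A row lasts 1/10 s, in which the tool goes at most 50 mm and 8.59 degrees, less where a joint would pass 70% of its speed; a pose out of reach is approached as far as the arm can. A call with a number of a shift or a turn outside -1 to 1 is refused whole. A call with a gripper value outside its range is refused whole. The fingers move at their own pace and stop on an object; "newtons" is the grip in N (left out, the last holds). Time passes only in rows, so rows that repeat a pose let the fingers close. It gives the time, the measured TCP pose, the force, the opening and the grip force at its end, in the units of the state.
- arm.get_state(): the state, without advancing time (a new reading comes with each control period).
- vision.grab_frame(name): name is "scene" or "top" or "wrist"; returns a dict with "color" (480x640x3 uint8, red, green, blue), "vfov" (degrees; the focal length in pixels is half the picture's height over the tangent of half this angle, whatever the lens; pixels are square), "cx", "cy" (the principal point, pixels), "k1" (the pictures are not rectified: a ray, as slopes to the right and down, at radius r is drawn at 1 + k1 r^2 times it, then the intrinsics apply), "extrinsics" (4x4, takes a point from world to camera coordinates). Camera axes: x right, y down, z forward; pixel columns grow to the right and rows downward; lengths in m; the calibration is good to about 2 mm. A picture is of the moment at which its call begins. There is no depth.
- arm.job_done(): hands the job in; it is judged then, once.
The state is a dict: "t": time; "q": joint angles; "qd": joint speeds; "joint_efforts": joint torques, N m; "eef_pos": TCP position; "ee_rot": TCP orientation; "force": force on the tool from outside, world axes, zero at the start; "moment": the same for the moment, N m; "width": finger opening in m; "gripper_force": force on a finger pad.
Only numpy, scipy, OpenCV 4.12 (cv2) and the standard library are available. Lean on these libraries where they do the work, as an engineer would, in place of code of your own. Each camera call takes 0.05 s, during which the arm holds its last target. There are 200 camera calls.

## Working session

There is one attempt and no reset: what is moved stays moved. The work goes in short steps, Python scripts to look and compute and a tool call to move; the robot and the scene stay as the last step left them, time stands still between calls to the robot, and variables do not carry over. Pictures are saved under pics/ and viewed, at most 10 in all, crops included, and the job is handed in when it is done.

Besides the shell and the picture viewer there is one more tool, called after ">>>" as name(argument=value, ...), one argument or row to a line, values as JSON. jog_arm: Moves the arm, as the interface text tells. Its arguments: {"type":"object","properties":{"steps":{"type":"array","items":{"type":"array","items":{"type":"array","items":{"type":"number"}}}},"newtons":{"type":"number"}},"required":["steps"]}

```bash
mkdir -p pics; cat > h.py <<'E'
import numpy as np, cv2
from station import arm, vision
def grab(n,save=None):
    f=vision.grab_frame(n)
    if save: cv2.imwrite('pics/'+save,f['color'][:,:,::-1])
    return f
def fl(f): return 240/np.tan(np.radians(f['vfov'])/2)
def proj(f,P):
    P=np.atleast_2d(P); E=np.array(f['extrinsics']); c=P@E[:3,:3].T+E[:3,3]
    s=c[:,:2]/c[:,2:]; r2=(s**2).sum(1,keepdims=True)
    return s*(1+f['k1']*r2)*fl(f)+[f['cx'],f['cy']]
def ray(f,uv):
    d=(np.array(uv,float)-[f['cx'],f['cy']])/fl(f); s=d.copy()
    for _ in range(20): s=d/(1+f['k1']*(s@s))
    E=np.array(f['extrinsics']); R=E[:3,:3]
    return -R.T@E[:3,3], R.T@np.array([s[0],s[1],1])
def atz(f,uv,z):
    o,d=ray(f,uv); return o+d*(z-o[2])/d[2]
E
python3 - <<'E'
from h import *
for n in ['top','scene','wrist']:
    f=grab(n,n+'1.png'); E=np.array(f['extrinsics']); print(n,f['vfov'],f['k1'],-E[:3,:3].T@E[:3,3],E[2,:3])
s=arm.get_state();print({k:np.round(v,3) for k,v in s.items()})
E
```

```text
top 48.54578307561547 -0.03199424477405199 [0.34475153 0.024532   1.14245805] [ 0.10554991  0.01300352 -0.99432898]
scene 44.62444330496983 -0.015136152192056983 [ 1.16214784 -0.45122005  0.83205587] [-0.6321237   0.43377538 -0.64207363]
wrist 65.40917241255332 -0.03548597305025495 [0.36013994 0.57365395 0.38364234] [-0.24045021  0.11554698 -0.96375961]
{'t': np.float64(0.15), 'q': array([ 1.405,  0.359,  0.011, -0.   , -1.224, -0.288]), 'qd': array([-0.001, -0.003,  0.004,  0.002, -0.   , -0.001]), 'joint_efforts': array([-1.0000e-03, -5.8328e+01,  2.9329e+01,  7.0010e+00,  9.0000e-03,
       -0.0000e+00]), 'eef_pos': array([0.296, 0.606, 0.226]), 'ee_rot': array([ 3.14 , -0.   , -0.454]), 'force': array([-0.234, -0.063,  0.615]), 'moment': array([ 0.014,  0.038, -0.014]), 'gripper_force': np.float64(0.0), 'width': np.float64(0.087)}
```

View pics/top1.png

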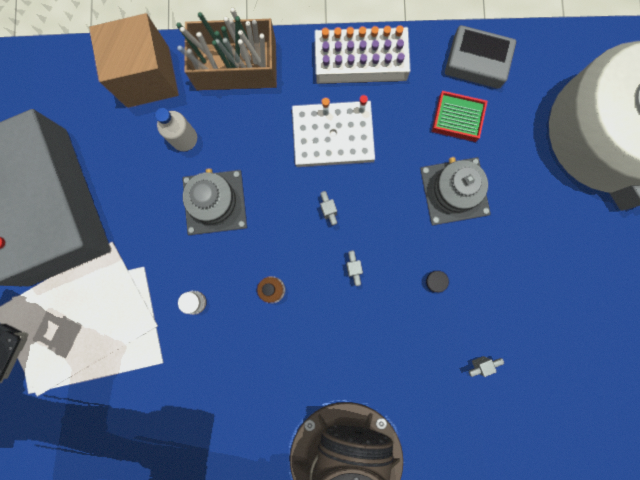

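View pics/scene1.png

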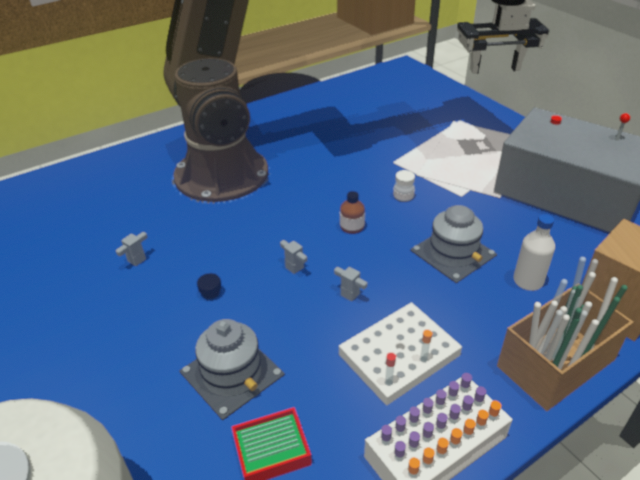

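The top view shows three keys, at about (329,208), (355,268) and (487,368). The one at (329,208) looks farthest from the base. The boss canister is at about (468,181), right, and the domed one is on the left. I'll make enlarged crops next.

```bash
python3 - <<'E'
from h import *
T=cv2.imread('pics/top1.png');S=cv2.imread('pics/scene1.png')
c=lambda I,u,v:cv2.resize(I[v-25:v+25,u-33:u+33],(396,300),interpolation=cv2.INTER_CUBIC)
cv2.imwrite('pics/c1.png',np.vstack([np.hstack([c(T,329,208),c(T,466,184)]),np.hstack([c(S,350,283),c(S,224,335)])]))
f=grab('top')
for uv in [(329,206),(355,267),(487,368)]: p=atz(f,uv,.055);print(p,np.hypot(*p[:2]))
print(atz(f,(469,181),.129))
E
```

```text
[0.52629863 0.02074475 0.055     ] 0.5267073118612605
[ 0.39876278 -0.02873974  0.055     ] 0.399797106791411
[ 0.18899349 -0.28639936  0.055     ] 0.3431371967307257
[ 0.55505774 -0.25103336  0.129     ]
```

View pics/c1.png

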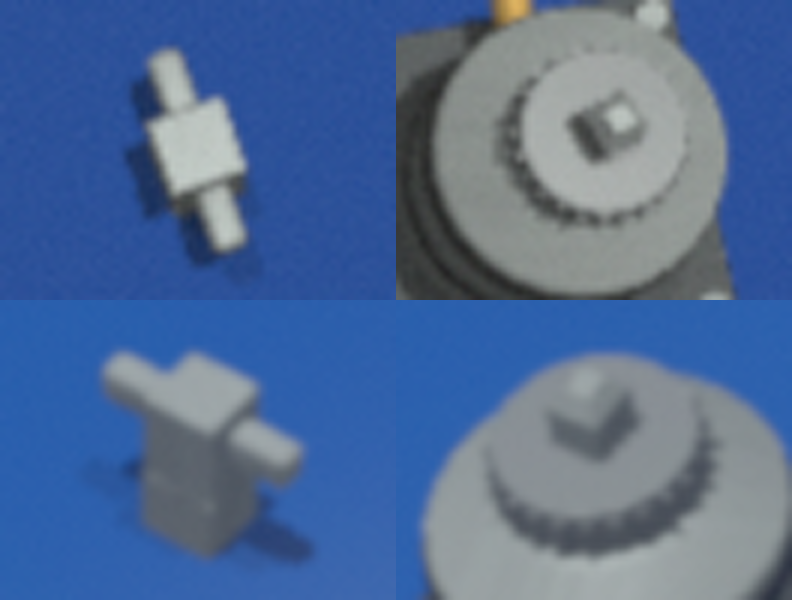

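Key top centre is at about (328.8,207.5) in the top image, with wing ends at (323.5,192.2) and (334.5,223.3). The boss is square, turned about 25° in the image.

```bash
cat >> h.py <<'E'
from scipy.spatial.transform import Rotation as Ro
def tool(): 
    s=arm.get_state(); return np.array(s['eef_pos']),Ro.from_euler('xyz',s['ee_rot'])
def plan(p,rpy,ref=None):
    "scaled shift and turn from current (or ref) pose to p,rpy"
    p0,R0=tool() if ref is None else (np.array(ref[0]),Ro.from_euler('xyz',ref[1]))
    d=R0.inv().apply(np.array(p)-p0)/.25
    r=(R0.inv()*Ro.from_euler('xyz',rpy)).as_rotvec()/np.radians(45)
    print('move',np.round(d,4),'turn',np.round(r,4))
E
python3 - <<'E'
from h import *
f=grab('top'); a=atz(f,(323.5,192.2),.045);b=atz(f,(334.5,223.3),.045);c=atz(f,(328.8,207.5),.058)
print(a,b,c,np.linalg.norm(a-b)); y=np.arctan2(*(a-b)[1::-1]);print('wing yaw',y, 'q1',np.arctan2(c[1],c[0]))
plan([c[0],c[1],.20],[np.pi,0,y])
plan([c[0],c[1],.20],[np.pi,0,y-np.pi])
f=grab('wrist');E=np.array(f['extrinsics']);p,R=tool();o=-E[:3,:3].T@E[:3,3];print(R.inv().apply(o-p),R.inv().apply(E[2,:3]),R.inv().apply(E[0,:3]))
E
```

```text
[0.55753662 0.03138651 0.045     ] [0.49123919 0.01031298 0.045     ] [0.52268101 0.0212561  0.058     ] 0.06956609986195447
wing yaw 0.30776372185412965 q1 0.040645045419019636
move [1.8418 1.706  0.106 ] turn [ 9.000e-04  3.000e-04 -9.697e-01]
move [1.8418 1.706  0.106 ] turn [ 3.0000e-04 -1.2000e-03  3.0303e+00]
[ 0.07219016  0.00134083 -0.1577841 ] [-2.66898158e-01  3.44165835e-04  9.63724678e-01] [-3.13068600e-04  9.99999853e-01 -4.43823041e-04]
```

>>> jog_arm(
  steps=[
    [[0, 0.92, 0.853, 0, 0, 0, 0], [0, 0.92, 0.853, 0, 0, 0, 0], [0, 0.92, 0.853, 0, 0, 0, 0], [0, 0.92, 0.853, 0, 0, 0, 0], [0, 0.92, 0.853, 0, 0, 0, 0], [0, 0.92, 0.853, 0, 0, 0, 0], [0, 0.92, 0.853, 0, 0, 0, 0], [0, 0.92, 0.853, 0, 0, 0, 0]],
  ],
  newtons=30,
)

```text
t: 1.1
eef_pos: [0.4098, 0.3123, 0.2271]
ee_rot: [-3.141, -0.0, -0.456]
force: [-0.6, -0.0, 0.3]
width: 0.0874
gripper_force: 0.0
```

>>> jog_arm(
  steps=[
    [[0, 0.92, 0.853, 0.1, 0, 0, -0.97], [0, 0.92, 0.853, 0.1, 0, 0, -0.97], [0, 0.92, 0.853, 0.1, 0, 0, -0.97], [0, 0.92, 0.853, 0.1, 0, 0, -0.97], [0, 0.92, 0.853, 0.1, 0, 0, -0.97], [0, 0.92, 0.853, 0.1, 0, 0, -0.97], [0, 0.92, 0.853, 0.1, 0, 0, -0.97], [0, 0.92, 0.853, 0.1, 0, 0, -0.97]],
  ],
)

```text
t: 1.9
eef_pos: [0.5235, 0.019, 0.2006]
ee_rot: [3.141, 0.002, 0.305]
force: [-0.4, -0.0, -0.0]
width: 0.0876
gripper_force: 0.0
```

```bash
python3 - <<'E'
from h import *
f=grab('wrist','w2.png');print(tool()[0],arm.get_state()['t'],arm.get_state()['ee_rot'])
E
```

```text
[0.52308837 0.02050387 0.20087919] 1.95 [3.14144093e+00 1.08846194e-03 3.04712220e-01]
```

View pics/w2.png

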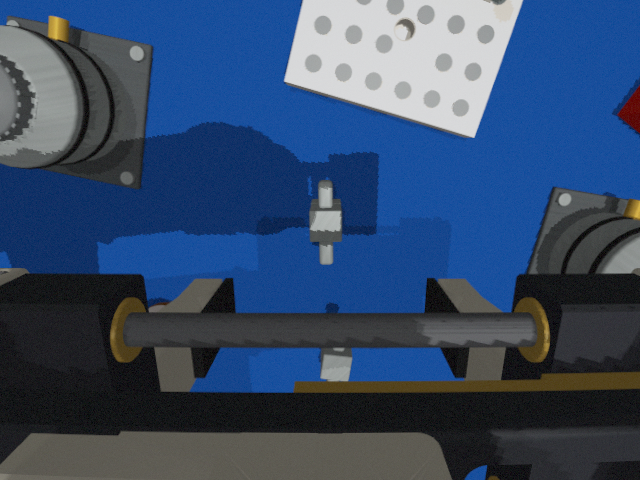

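The key is at about (326,210) and its wings run straight up and down the picture, so yaw is already near right. Now I'll segment it.

```bash
python3 - <<'E'
from h import *
f=grab('wrist');I=f['color'][170:275,295:360].astype(int)
m=((I[:,:,0]>70)).astype(np.uint8)
n,L,st,ce=cv2.connectedComponentsWithStats(m);k=1+st[1:,4].argmax();m=L==k;print(st[k])
for r in range(0,105,4):
    x=np.where(m[r])[0]
    if len(x):print(r+170,x.min()+295,x.max()+295,I[r,31].tolist())
p=tool();print(p[0],p[1].as_euler('xyz'))
for q in [(.036,0,.052),(-.036,0,.052),(.0135,.0135,.058),(-.0135,.0135,.058),(-.0135,-.0135,.058),(.0135,-.0135,.058),(-.0135,-.0135,0),(-.0135,.0135,0)]:
    v=Ro.from_euler('z',.305).apply(q)+[.5227,.0213,0]; print(q,proj(f,v))
E
```

```text
[  17   11   32   84 1791]
182 322 332 [89, 94, 93]
186 321 333 [108, 111, 110]
190 320 334 [170, 176, 175]
194 321 334 [173, 178, 177]
198 321 334 [176, 180, 179]
202 316 341 [172, 177, 176]
206 314 341 [160, 164, 162]
210 313 342 [84, 86, 87]
214 312 343 [177, 183, 181]
218 312 343 [177, 182, 181]
222 312 343 [176, 181, 178]
226 312 343 [176, 181, 178]
230 312 343 [141, 146, 144]
234 313 343 [78, 81, 79]
238 312 343 [82, 87, 84]
242 324 333 [73, 80, 79]
246 321 334 [150, 154, 152]
250 322 334 [149, 155, 155]
254 322 334 [153, 158, 155]
258 322 334 [153, 157, 154]
262 322 334 [150, 153, 150]
[0.52287618 0.0216206  0.20115027] [-3.14158902e+00  6.10852705e-04  3.06186861e-01]
(0.036, 0, 0.052) [[326.94081151 179.54921792]]
(-0.036, 0, 0.052) [[327.14291628 262.93567439]]
(0.0135, 0.0135, 0.058) [[310.43827048 208.08015295]]
(-0.0135, 0.0135, 0.058) [[310.89586981 239.88283795]]
(-0.0135, -0.0135, 0.058) [[343.18736561 239.85753553]]
(0.0135, -0.0135, 0.058) [[343.48850305 208.05502608]]
(-0.0135, -0.0135, 0) [[341.07040092 223.84071067]]
(-0.0135, 0.0135, 0) [[313.67754756 223.86177162]]
```

The model overlay agrees within about 1 mm. Descending to grasp with the TCP 10 mm above the bench.

>>> jog_arm(
  steps=[
    [[0, -0.002, 0, 0.19, 0, 0, 0], [0, -0.002, 0, 0.38, 0, 0, 0], [0, -0.002, 0, 0.55, 0, 0, 0], [0, -0.002, 0, 0.68, 0, 0, 0], [0, -0.002, 0, 0.74, 0, 0, 0], [0, -0.002, 0, 0.765, 0, 0, 0], [0, -0.002, 0, 0.765, 0, 0, 0], [0, -0.002, 0, 0.765, 0, 0, 0]],
  ],
)

```text
t: 2.8
eef_pos: [0.5227, 0.0226, 0.0113]
ee_rot: [-3.142, -0.002, 0.309]
force: [1.2, -0.8, -0.1]
width: 0.0874
gripper_force: 0.0
```

>>> jog_arm(
  steps=[
    [[255, 0, 0, 0, 0, 0, 0], [255, 0, 0, 0, 0, 0, 0], [255, 0, 0, 0, 0, 0, 0], [255, 0, 0, 0, 0, 0, 0], [255, 0, 0, 0, 0, 0, 0], [255, 0, 0, 0, 0, 0, 0], [255, 0, 0, 0, 0, 0, 0], [255, 0, 0, 0, 0, 0, 0]],
  ],
  newtons=30,
)

```text
t: 3.6
eef_pos: [0.5219, 0.0215, 0.0102]
ee_rot: [3.142, 0.0, 0.308]
force: [0.7, 0.1, -0.1]
width: 0.0292
gripper_force: 0.0
```

>>> jog_arm(
  steps=[
    [[255, 0, 0, 0, 0, 0, 0], [255, 0, 0, 0, 0, 0, 0], [255, 0, 0, 0, 0, 0, 0], [255, 0, 0, -0.2, 0, 0, 0], [255, 0, 0, -0.4, 0, 0, 0], [255, 0, 0, -0.6, 0, 0, 0], [255, 0, 0, -0.75, 0, 0, 0], [255, 0, 0, -0.8, 0, 0, 0]],
  ],
)

```text
t: 4.4
eef_pos: [0.5236, 0.022, 0.2148]
ee_rot: [3.142, -0.007, 0.308]
force: [1.4, 0.5, -1.7]
width: 0.0269
gripper_force: 30.0
```

```bash
python3 - <<'E'
from h import *
# boss candidates
f=grab('top');c=atz(f,(466-33+(618-396)/6,184-25+118/6),.129);print(c)
s=arm.get_state();print(s['eef_pos'],s['ee_rot'],s['width'],s['gripper_force'])
plan([c[0]-.11,c[1],.27],[np.pi,0,.31]) 
E
```

```text
[ 0.55959274 -0.25323473  0.129     ]
[0.52357425 0.02195997 0.21470573] [ 3.14158071 -0.00659132  0.30841154] 0.026550857015230193 29.989326681825332
move [-0.6146  0.959  -0.2252] turn [ 0.     -0.0084 -0.002 ]
```

```bash
python3 - <<'E'
from h import *
plan([.5585,-.2525,.215],[np.pi,0,.308]) 
E
```

```text
move [-0.2001  1.0884 -0.0025] turn [ 0.     -0.0084  0.0005]
```

>>> jog_arm(
  steps=[
    [[255, -0.04, 0.2, 0, 0, -0.008, 0], [255, -0.08, 0.4, 0, 0, -0.008, 0], [255, -0.12, 0.6, 0, 0, -0.008, 0], [255, -0.16, 0.8, 0, 0, -0.008, 0], [255, -0.2, 0.95, 0, 0, -0.008, 0], [255, -0.2, 1.0, 0, 0, -0.008, 0]],
  ],
)

```text
t: 5.05
eef_pos: [0.5485, -0.2352, 0.2075]
ee_rot: [-3.14, 0.01, 0.305]
force: [-0.6, 1.0, -2.4]
width: 0.0268
gripper_force: 30.0
```

>>> jog_arm(
  steps=[
    [[255, 0, 0.09, 0, 0, 0, 0], [255, 0, 0.09, 0, 0, 0, 0], [255, 0, 0.09, 0, 0, 0, 0], [255, 0, 0.09, 0, 0, 0, 0]],
  ],
)

```text
t: 5.45
eef_pos: [0.5564, -0.2525, 0.2093]
ee_rot: [-3.141, 0.008, 0.308]
force: [0.2, 0.0, -2.1]
width: 0.0268
gripper_force: 30.0
```

```bash
python3 - <<'E'
from h import *
f=grab('wrist','w3.png');s=arm.get_state();print(s['t'],s['eef_pos'],s['ee_rot'])
I=f['color'][:,:,::-1]; b=proj(f,[.5585,-.2525,.129])[0];print(b)
u,v=b.astype(int); u0,v0=max(u-80,0),max(v-60,0); print(u0,v0)
cv2.imwrite('pics/w3c.png',cv2.resize(I[v0:v0+120,u0:u0+160],(800,600),interpolation=cv2.INTER_CUBIC))
E
```

```text
5.5 [ 0.55655788 -0.25237464  0.20967927] [-3.14088527  0.00708888  0.30878874]
[328.93785716 242.11920967]
248 182
```

View pics/w3c.png

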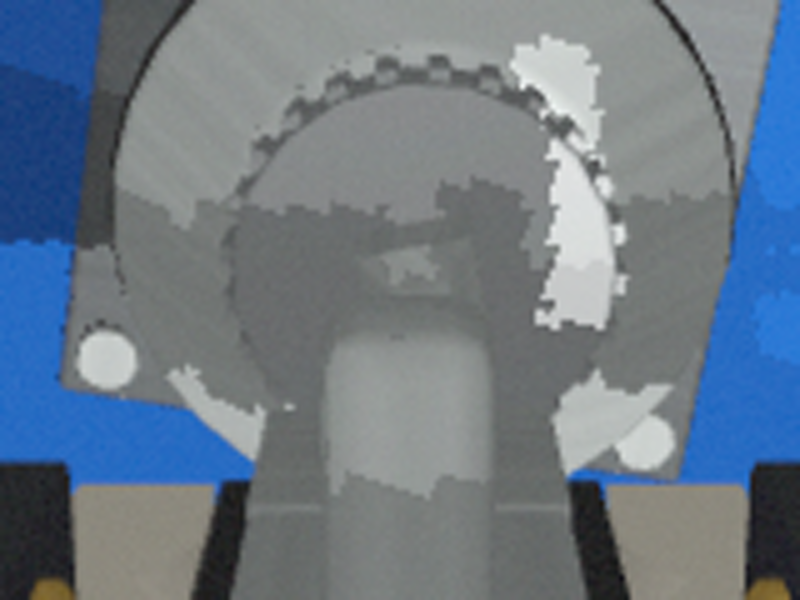

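View pics/w3.png

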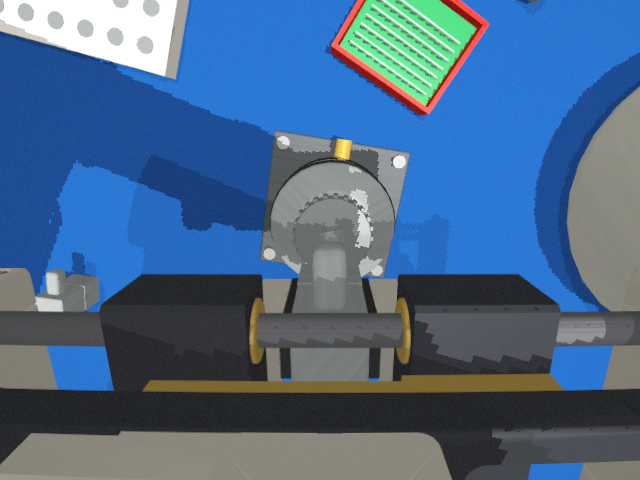

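The held key's front wing hides part of the boss, which is at about crop (420,265). I'll back off 45 mm along tool -x and look again.

>>> jog_arm(
  steps=[
    [[255, -0.1, 0, -0.02, 0, 0, 0], [255, -0.18, 0, -0.02, 0, 0.009, 0], [255, -0.18, 0, -0.02, 0, 0.009, 0], [255, -0.18, 0, -0.02, 0, 0.009, 0], [255, -0.18, 0, -0.02, 0, 0.009, 0]],
  ],
)

```text
t: 6.0
eef_pos: [0.5146, -0.2664, 0.2158]
ee_rot: [3.141, -0.001, 0.309]
force: [1.1, -0.3, -1.4]
width: 0.0268
gripper_force: 30.0
```

```bash
python3 - <<'E'
from h import *
f=grab('wrist','w4.png');s=arm.get_state();print(s['t'],s['eef_pos'],s['ee_rot'])
I=f['color'][:,:,::-1]; b=proj(f,[.5585,-.2525,.129])[0];print(b)
u,v=b.astype(int); u0,v0=max(u-60,0),max(v-45,0); print(u0,v0)
cv2.imwrite('pics/w4c.png',cv2.resize(I[v0:v0+90,u0:u0+120],(800,600),interpolation=cv2.INTER_CUBIC))
E
```

```text
6.05 [ 0.51459919 -0.26644505  0.2155825 ] [ 3.14151133e+00 -9.74571875e-04  3.08840677e-01]
[327.81888502 175.17263779]
267 130
```

View pics/w4c.png

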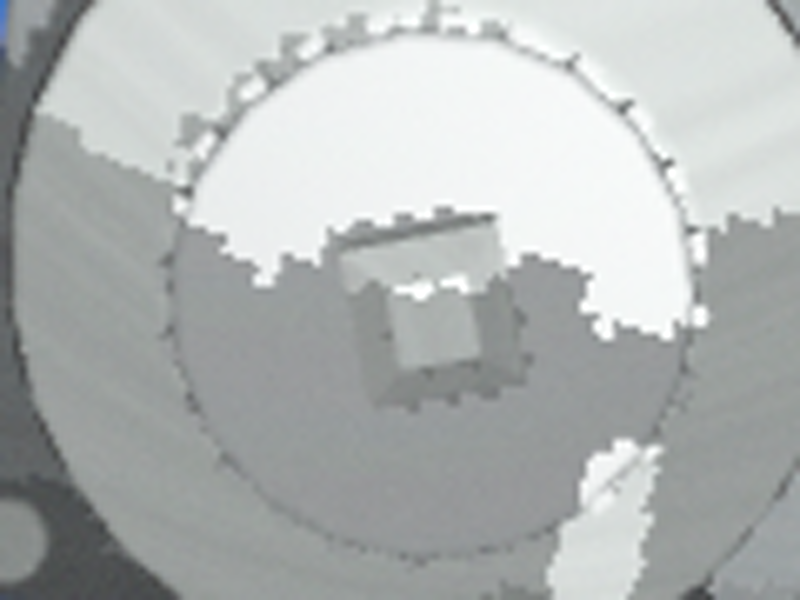

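The boss is clear now. Crop corners at the shoulder are (338,252), (497,222), (527,370), (378,403), and the top-face centre is about (436,326). The cap disc is centred at about (431,297).

```bash
python3 - <<'E'
from h import *
f=grab('wrist'); k=120/800
W=lambda u,v,z: atz(f,((u+.5)*k-.5+267,(v+.5)*k-.5+130),z)
C=np.array([W(*c,.123) for c in [(338,252),(497,222),(527,370),(378,403)]])
print(C.mean(0)); e=np.roll(C,-1,0)-C; print(np.linalg.norm(e[:,:2],axis=1),np.mod(np.degrees(np.arctan2(e[:,1],e[:,0])),90))
t=np.array([W(*c,.129) for c in [(388,291),(474,286),(480,358),(400,370)]]);print('top',t.mean(0))
d=W(431,297,.109);print('disc',d,'rad',np.linalg.norm(W(693,297,.109)-W(168,297,.109))/2)
# Self check: held key's wing tip pixel: where is key in hand
p,R=tool(); 
for q in [(.036,0,-.032),(.0135,0,-.048)]: print(q,proj(f,p+R.apply(q)))
E
python3 - <<'E'
import cv2
I=cv2.imread('pics/w4.png');cv2.imwrite('pics/w4k.png',cv2.resize(I[220:400,230:430],(666,600)))
E
```

```text
[ 0.55795939 -0.25548505  0.123     ]
[0.01602875 0.01497349 0.01534633 0.0155338 ] [28.21902342 29.73812973 30.18843309 32.23697791]
top [ 0.55726466 -0.25571557  0.129     ]
disc [ 0.55797759 -0.25513336  0.109     ] rad 0.02764410878691446
(0.036, 0, -0.032) [[326.50579895 239.30666538]]
(0.0135, 0, -0.048) [[326.33143075 319.11591746]]
```

View pics/w4k.png

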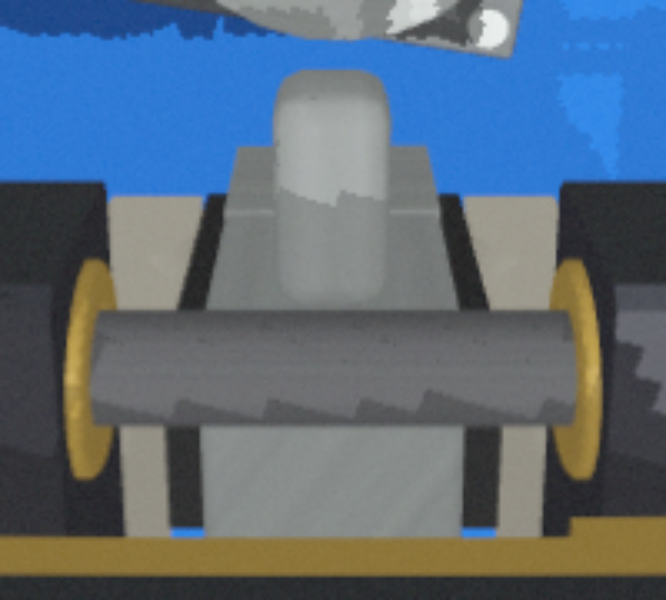

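```bash
python3 - <<'E'
from h import *
f=grab('wrist');p,R=tool();k=.3
W=lambda u,v,z: R.inv().apply(atz(f,((u+.5)*k-.5+230,(v+.5)*k-.5+220),p[2]-z)-p)
print('underside front corners',W(235,147,.010),W(430,147,.010))
print('wing front low edge',W(275,85,.028),W(388,85,.028),W(331,70,.032))
print('boss tool',R.inv().apply(np.array([.5579,-.2554,.123])-p))
E
```

```text
underside front corners [ 0.01223221 -0.01288914  0.01000826] [0.0122188  0.01493411 0.01000516]
wing front low edge [ 0.01611327 -0.00792462  0.02800988] [0.01610552 0.00967322 0.02800792] [0.01740243 0.0007939  0.03200963]
boss tool [0.04470518 0.0025446  0.0924056 ]
```

>>> jog_arm(
  steps=[
    [[255, 0.1, 0.003, 0.05, 0, 0.001, -0.15], [255, 0.184, 0.0052, 0.1, 0, 0.001, -0.276], [255, 0.184, 0.0052, 0.2, 0, 0.001, -0.276], [255, 0.184, 0.0052, 0.27, 0, 0.001, -0.276], [255, 0.184, 0.0052, 0.29, 0, 0.001, -0.276], [255, 0.184, 0.0052, 0.29, 0, 0.001, -0.276], [255, 0.184, 0.0052, 0.29, 0, 0.001, -0.276]],
  ],
)

```text
t: 6.85
eef_pos: [0.559, -0.2544, 0.144]
ee_rot: [3.14, -0.002, 0.525]
force: [-0.2, 0.0, -0.9]
width: 0.0269
gripper_force: 30.0
```

>>> jog_arm(
  steps=[
    [[255, 0, 0, 0.008, 0, 0, 0], [255, 0, 0, 0.016, 0, 0, 0], [255, 0, 0, 0.024, 0, 0, 0], [255, 0, 0, 0.032, 0, 0, 0], [255, 0, 0, 0.032, 0, 0, 0]],
  ],
)

```text
t: 7.35
eef_pos: [0.5581, -0.2542, 0.1348]
ee_rot: [-3.141, -0.001, 0.525]
force: [-0.5, 0.3, -2.3]
width: 0.0268
gripper_force: 30.0
```

>>> jog_arm(
  steps=[
    [[255, 0, 0, 0.008, 0, 0, 0], [255, 0, 0, 0.016, 0, 0, 0], [255, 0, 0, 0.016, 0, 0, 0]],
  ],
)

```text
t: 7.65
eef_pos: [0.5581, -0.2542, 0.1307]
ee_rot: [-3.141, -0.001, 0.525]
force: [-0.1, -0.7, -0.8]
width: 0.0268
gripper_force: 30.0
```

>>> jog_arm(
  steps=[
    [[255, 0, 0, 0.008, 0, 0, 0], [255, 0, 0, 0.016, 0, 0, 0], [255, 0, 0, 0.016, 0, 0, 0]],
  ],
)

```text
t: 7.95
eef_pos: [0.5581, -0.2542, 0.1267]
ee_rot: [-3.141, -0.001, 0.525]
force: [0.5, -0.2, -1.8]
width: 0.0267
gripper_force: 30.0
```

Underside is now past the shoulder with no side force, so the key is going on.

>>> jog_arm(
  steps=[
    [[255, 0, 0, 0.008, 0, 0, 0], [255, 0, 0, 0.016, 0, 0, 0], [255, 0, 0, 0.022, 0, 0, 0], [255, 0, 0, 0.022, 0, 0, 0]],
  ],
)

```text
t: 8.35
eef_pos: [0.5582, -0.2542, 0.1213]
ee_rot: [-3.142, -0.001, 0.525]
force: [0.3, -0.1, -1.9]
width: 0.0268
gripper_force: 30.0
```

>>> jog_arm(
  steps=[
    [[255, 0, 0, 0.004, 0, 0, 0], [255, 0, 0, 0.008, 0, 0, 0], [255, 0, 0, 0.008, 0, 0, 0]],
  ],
)

```text
t: 8.65
eef_pos: [0.5584, -0.2542, 0.1196]
ee_rot: [3.141, -0.002, 0.525]
force: [-0.6, 0.2, -1.6]
width: 0.027
gripper_force: 30.0
```

>>> jog_arm(
  steps=[
    [[255, 0, 0, 0.004, 0, 0, 0], [255, 0, 0, 0.004, 0, 0, 0], [255, 0, 0, 0.004, 0, 0, 0]],
  ],
)

```text
t: 8.95
eef_pos: [0.5585, -0.2543, 0.1194]
ee_rot: [3.141, -0.002, 0.525]
force: [-3.6, 1.9, 5.8]
width: 0.0267
gripper_force: 30.0
```

>>> jog_arm(
  steps=[
    [[255, 0, 0, 0.004, 0, 0, 0], [255, 0, 0, 0.004, 0, 0, 0], [255, 0, 0, 0.004, 0, 0, 0]],
  ],
)

```text
t: 9.25
eef_pos: [0.5585, -0.2543, 0.1193]
ee_rot: [3.14, -0.002, 0.525]
force: [-4.6, 3.9, 12.9]
width: 0.0271
gripper_force: 30.0
```

Home: 13 N downforce and z has stopped at 0.1193. Now turning clockwise (tool +z).

>>> jog_arm(
  steps=[
    [[255, 0, 0, 0, 0, 0, 0.12], [255, 0, 0, 0, 0, 0, 0.25], [255, 0, 0, 0, 0, 0, 0.38], [255, 0, 0, 0.001, 0, 0, 0.5], [255, 0, 0, 0.001, 0, 0, 0.63], [255, 0, 0, 0.002, 0, 0, 0.76], [255, 0, 0, 0.002, 0, 0, 0.88], [255, 0, 0, 0.002, 0, 0, 1.0]],
  ],
)

```text
t: 10.05
eef_pos: [0.5584, -0.2548, 0.1189]
ee_rot: [3.141, -0.002, -0.264]
force: [-5.5, -0.0, 11.1]
width: 0.027
gripper_force: 30.0
```

```bash
cat > st.py <<'E'
from h import *
s=arm.get_state()
for k in ['t','eef_pos','ee_rot','force','moment','gripper_force','width']: print(k,np.round(s[k],4))
print('q6',s['q'][5])
E
python3 st.py
```

```text
t 10.05
eef_pos [ 0.5584 -0.2548  0.1189]
ee_rot [ 3.1414e+00 -2.3000e-03 -2.6380e-01]
force [-5.5393 -0.0123 11.1025]
moment [0.0337 1.9114 0.124 ]
gripper_force 29.9886
width 0.027
q6 1.4166701958724557
```

>>> jog_arm(
  steps=[
    [[255, -0.002, 0, 0, 0, 0, 0.12], [255, -0.002, 0, 0, 0, 0, 0.25], [255, -0.002, 0, 0.001, 0, 0, 0.38], [255, -0.002, 0, 0.001, 0, 0, 0.5]],
  ],
)

```text
t: 10.45
eef_pos: [0.5583, -0.2548, 0.1186]
ee_rot: [-3.141, -0.003, -0.657]
force: [-4.1, -1.0, 10.4]
width: 0.0268
gripper_force: 30.0
```

```bash
python3 st.py
```

```text
t 10.45
eef_pos [ 0.5583 -0.2548  0.1186]
ee_rot [-3.1405e+00 -2.9000e-03 -6.5670e-01]
force [-4.1392 -0.9962 10.3952]
moment [-0.099   1.4132  0.0989]
gripper_force 29.9892
width 0.0268
q6 1.0235776044454175
```

>>> jog_arm(
  steps=[
    [[255, -0.002, 0, 0, 0, 0, 0.1], [255, -0.002, 0, 0, 0, 0, 0.2], [255, -0.002, 0, 0.001, 0, 0, 0.2]],
  ],
)

```text
t: 10.75
eef_pos: [0.5583, -0.2547, 0.1185]
ee_rot: [-3.14, -0.003, -0.812]
force: [-2.8, 0.2, 11.1]
width: 0.0268
gripper_force: 30.0
```

```bash
python3 st.py
```

```text
t 10.75
eef_pos [ 0.5583 -0.2547  0.1185]
ee_rot [-3.1398 -0.0034 -0.8124]
force [-2.7738  0.249  11.1368]
moment [ 0.0155  1.2366 -0.0619]
gripper_force 29.9904
width 0.0268
q6 0.8673866837407952
```

>>> jog_arm(
  steps=[
    [[255, 0, 0, 0, 0, 0, 0.1], [255, 0, 0, 0, 0, 0, 0.2], [255, 0, 0, 0.001, 0, 0, 0.2]],
  ],
)

```text
t: 11.05
eef_pos: [0.5583, -0.2547, 0.1184]
ee_rot: [-3.139, -0.003, -0.969]
force: [-3.8, -0.1, 12.8]
width: 0.0266
gripper_force: 30.0
```

```bash
python3 st.py
```

```text
t 11.05
eef_pos [ 0.5583 -0.2547  0.1184]
ee_rot [-3.1392e+00 -3.1000e-03 -9.6940e-01]
force [-3.8494 -0.1424 12.8256]
moment [ 0.1832  1.3741 -0.0373]
gripper_force 29.9906
width 0.0266
q6 0.7103368544671956
```

>>> jog_arm(
  steps=[
    [[255, 0, 0, 0, 0, 0, 0.1], [255, 0, 0, 0, 0, 0, 0.2], [255, 0, 0, 0, 0, 0, 0.2]],
  ],
)

```text
t: 11.35
eef_pos: [0.5583, -0.2547, 0.1183]
ee_rot: [-3.139, -0.003, -1.127]
force: [-1.3, -0.5, 11.1]
width: 0.0273
gripper_force: 30.0
```

```bash
python3 st.py
```

```text
t 11.35
eef_pos [ 0.5583 -0.2547  0.1183]
ee_rot [-3.1388e+00 -2.6000e-03 -1.1266e+00]
force [-1.3498 -0.5005 11.0962]
moment [-0.0656  1.1291 -0.0421]
gripper_force 29.9906
width 0.0273
q6 0.5532348520071508
```

>>> jog_arm(
  steps=[
    [[255, 0, 0, 0, 0, 0, 0.1], [255, 0, 0, 0, 0, 0, 0.2], [255, 0, 0, 0, 0, 0, 0.2]],
  ],
)

```text
t: 11.65
eef_pos: [0.5583, -0.2546, 0.1183]
ee_rot: [-3.138, -0.002, -1.284]
force: [-2.5, 0.3, 10.9]
width: 0.0271
gripper_force: 30.0
```

```bash
python3 st.py
```

```text
t 11.65
eef_pos [ 0.5583 -0.2546  0.1183]
ee_rot [-3.1384e+00 -2.0000e-03 -1.2837e+00]
force [-2.5327  0.2527 10.9099]
moment [-0.0274  1.0213 -0.0087]
gripper_force 29.9907
width 0.0271
q6 0.39617360658016826
```

>>> jog_arm(
  steps=[
    [[255, 0, 0, 0, 0, 0, 0.1], [255, 0, 0, 0, 0, 0, 0.2], [255, 0, 0, 0, 0, 0, 0.2]],
  ],
)

```text
t: 11.95
eef_pos: [0.5582, -0.2546, 0.1182]
ee_rot: [-3.138, -0.002, -1.441]
force: [-2.6, -0.5, 9.0]
width: 0.0268
gripper_force: 30.0
```

```bash
python3 st.py;python3 - <<'E'
from h import *
I=grab('wrist')['color'][:,:,::-1]; cv2.imwrite('pics/w5.png',cv2.resize(I[160:400,170:490],(800,600)))
E
```

```text
t 11.95
eef_pos [ 0.5582 -0.2546  0.1182]
ee_rot [-3.1383e+00 -1.5000e-03 -1.4408e+00]
force [-2.5897 -0.536   9.0398]
moment [-0.1923  1.0915 -0.0362]
gripper_force 29.9907
width 0.0268
q6 0.23905547449344286
```

View pics/w5.png

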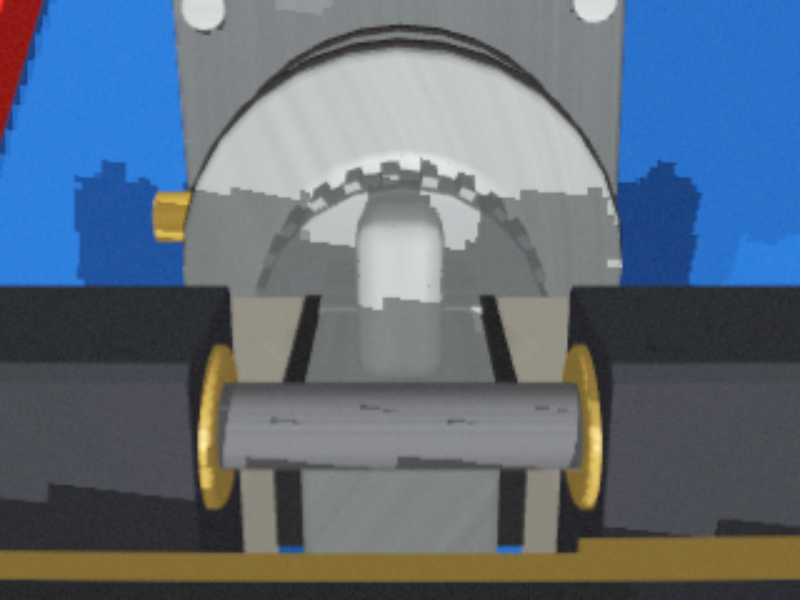

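The key is straight in the fingers with its wing vertical at about (400,270), and it sits on the cap. No stop yet, so I keep turning.

>>> jog_arm(
  steps=[
    [[255, 0, 0, 0, 0, 0, 0.1], [255, 0, 0, 0.001, 0, 0, 0.2], [255, 0, 0, 0.001, 0, 0, 0.2]],
  ],
)

```text
t: 12.3
eef_pos: [0.5579, -0.2545, 0.1181]
ee_rot: [-3.139, -0.001, -1.597]
force: [-4.1, -0.3, 11.2]
width: 0.0274
gripper_force: 30.0
```

```bash
python3 st.py
```

```text
t 12.3
eef_pos [ 0.5579 -0.2545  0.1181]
ee_rot [-3.1387e+00 -1.1000e-03 -1.5968e+00]
force [-4.0538 -0.2544 11.2496]
moment [0.1932 1.6446 0.4812]
gripper_force 30.044
width 0.0274
q6 0.08272752199731986
```

>>> jog_arm(
  steps=[
    [[255, 0, 0, 0, 0, 0, 0.1], [255, 0, 0, 0.001, 0, 0, 0.2], [255, 0, 0, 0.001, 0, 0, 0.2]],
  ],
)

```text
t: 12.6
eef_pos: [0.558, -0.255, 0.118]
ee_rot: [-3.138, -0.002, -1.753]
force: [-4.9, -1.5, 12.2]
width: 0.0281
gripper_force: 31.4
```

```bash
python3 st.py
```

```text
t 12.6
eef_pos [ 0.558 -0.255  0.118]
ee_rot [-3.1384e+00 -1.5000e-03 -1.7529e+00]
force [-4.9121 -1.523  12.2001]
moment [-0.7667  1.6453  0.9325]
gripper_force 31.411
width 0.0281
q6 -0.07369435398722797
```

>>> jog_arm(
  steps=[
    [[255, 0, 0, 0, 0, 0, 0.1], [255, 0, 0, 0.001, 0, 0, 0.2], [255, 0, 0, 0.001, 0, 0, 0.2]],
  ],
)

```text
t: 12.9
eef_pos: [0.5577, -0.2555, 0.1179]
ee_rot: [-3.138, -0.002, -1.91]
force: [-5.3, -4.7, 11.9]
width: 0.0304
gripper_force: 32.1
```

```bash
python3 st.py
```

```text
t 12.9
eef_pos [ 0.5577 -0.2555  0.1179]
ee_rot [-3.1385e+00 -1.8000e-03 -1.9098e+00]
force [-5.3292 -4.7258 11.8846]
moment [-1.6455  1.9464  1.0317]
gripper_force 32.0934
width 0.0304
q6 -0.23068788250302186
```

The stop came at about yaw -1.47. After it the moment rose to 1.0 N m and the key began to twist in the fingers. Backing off, allowing for 0.18 rad of play, means a target yaw of about 0.28.

>>> jog_arm(
  steps=[
    [[255, 0, 0, 0, 0, 0, -0.1], [255, 0, 0, 0, 0, 0, -0.22], [255, 0, 0, 0, 0, 0, -0.35], [255, 0, 0, 0, 0, 0, -0.48], [255, 0, 0, 0, 0, 0, -0.6], [255, 0, 0, 0, 0, 0, -0.72], [255, 0, 0, 0, 0, 0, -0.8], [255, 0, 0, 0, 0, 0, -0.8]],
  ],
)

```text
t: 13.7
eef_pos: [0.5585, -0.2545, 0.1174]
ee_rot: [-3.138, -0.002, -1.279]
force: [-2.2, -0.1, 9.1]
width: 0.027
gripper_force: 29.9
```

```bash
python3 st.py
```

```text
t 13.7
eef_pos [ 0.5585 -0.2545  0.1174]
ee_rot [-3.1380e+00 -2.0000e-03 -1.2788e+00]
force [-2.1611 -0.1149  9.1049]
moment [0.0206 0.7073 0.0474]
gripper_force 29.8719
width 0.027
q6 0.40108369393176035
```

>>> jog_arm(
  steps=[
    [[255, 0, 0, 0, 0, 0, -0.12], [255, 0, 0, 0, 0, 0, -0.25], [255, 0, 0, 0, 0, 0, -0.38], [255, 0, 0, -0.001, 0, 0, -0.5], [255, 0, 0, -0.001, 0, 0, -0.63], [255, 0, 0, -0.002, 0, 0, -0.76], [255, 0, 0, -0.002, 0, 0, -0.88], [255, 0, 0, -0.002, 0, 0, -1.0]],
  ],
)

```text
t: 14.5
eef_pos: [0.5586, -0.254, 0.1179]
ee_rot: [-3.14, -0.004, -0.492]
force: [-2.1, 3.2, 9.6]
width: 0.0269
gripper_force: 29.9
```

```bash
python3 st.py
```

```text
t 14.5
eef_pos [ 0.5586 -0.254   0.1179]
ee_rot [-3.1399 -0.0039 -0.4918]
force [-2.1079  3.192   9.5836]
moment [ 0.9379  0.7884 -0.084 ]
gripper_force 29.8752
width 0.0269
q6 1.1880160681795222
```

>>> jog_arm(
  steps=[
    [[255, 0, 0, 0, 0, 0, -0.15], [255, 0, 0, 0, 0, 0, -0.3], [255, 0, 0, -0.001, 0, 0, -0.45], [255, 0, 0, -0.001, 0, 0, -0.6], [255, 0, 0, -0.001, 0, 0, -0.75], [255, 0, 0, -0.001, 0, 0, -0.88], [255, 0, 0, -0.001, 0, 0, -0.98], [255, 0, 0, -0.001, 0, 0, -0.98]],
  ],
)

```text
t: 15.3
eef_pos: [0.5589, -0.2539, 0.1184]
ee_rot: [3.14, -0.005, 0.277]
force: [-0.3, 2.3, 10.1]
width: 0.0269
gripper_force: 29.9
```

```bash
python3 st.py;python3 - <<'E'
from h import *
I=grab('wrist')['color'][:,:,::-1]; cv2.imwrite('pics/w6.png',cv2.resize(I[140:340,200:467],(800,600)))
E
```

```text
t 15.3
eef_pos [ 0.5589 -0.2539  0.1184]
ee_rot [ 3.14   -0.0045  0.2771]
force [-0.2942  2.2571 10.064 ]
moment [ 1.0104  0.5324 -0.0182]
gripper_force 29.8922
width 0.0269
q6 1.9567205560303362
```

View pics/w6.png

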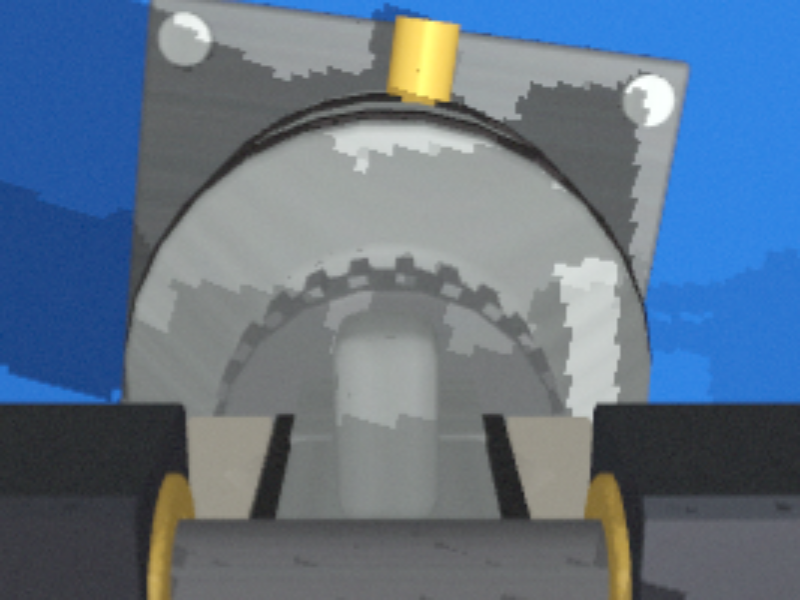

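The key is straight in the fingers and seated on the cap. The TCP has risen 1.0 mm from the stop, which matches a quarter turn. Handing in.

>>> jog_arm(
  steps=[
    [[255, 0, 0, 0, 0, 0, 0], [255, 0, 0, 0, 0, 0, 0], [255, 0, 0, 0, 0, 0, 0]],
  ],
)

```text
t: 15.65
eef_pos: [0.5589, -0.2539, 0.1183]
ee_rot: [3.14, -0.004, 0.274]
force: [-2.2, 2.2, 10.8]
width: 0.0269
gripper_force: 29.9
```

```bash
python3 -c "
from station import arm
print(arm.job_done())"
```

```text
the job is handed in; nothing more can be done
None
```

I handed the job in at about 16 s with the key home on the boss and still gripped at 30 N: the cap was screwed down to its stop, then backed off about a quarter turn (estimated from wrist angle and rise); no verdict was returned.

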